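Put the pair of highlighters away in their sliding-lid case

ROBOT

A 6-joint arm with a two-finger parallel gripper is mounted at the origin on the work surface. World frame = base frame: x ahead of the robot, y to its left, z up, the work surface at z = 0. Lengths are in m, angles in degrees, forces in N, time in s.
With the tool pointing down it reaches from about 0.4 to 0.825 m from the base axis. Payload 7 kg.
Tool frame: the origin (TCP) lies at the very end of the fingers, on their centre line; the grasp point (between the pads) lies 19 mm behind it (ctrl.hold_point_z is the distance from the TCP to the grasp point, in m); z points along the fingers, y is the line along which they close (so a half turn about z gives the same grasp; the last joint's range is limited). The gripper opens to 88 mm and grips with 3 to 60 N. Pads are 19 mm wide; open, the fingers measure 130 mm over their backs; the gripper's body (78 mm by 193 mm) begins 47 mm behind the grasp point.
Start: joints at [-52.248, 20.546, 0.682, 0, -70.136, -16.507], TCP at [0.245, -0.629, 0.227] pointing down, gripper open.
Joint ranges: [-176.03, 176.03], [-82.01, 121.73], [-58.28, 71.71], [-173.87, 95.51], [-174.79, -0.11], [-173.66, 173.66]. Speed limits (degrees/s): [136.94, 136.94, 172.46, 180, 180, 180].

INTERFACE

Orientations are given as [roll, pitch, yaw] about the fixed x, y, z axes, in that order (R = Rz(yaw) Ry(pitch) Rx(roll)).
In Python, from plant import sensors, viewer, workorder, ctrl gives the robot as it stands.
- The arm moves only by the shell command python3 -m pendant 'ROWS'. ROWS is JSON, a list of rows, each a list of 3 entries, a list of its own where there are three numbers: the opening, from -1 (shut) to 1 (fully open), so that 0 is half open, then the shift along the tool's x, y, z in m, then the turn, a rotation vector about the tool's x, y, z in degrees. A call has 1 to 10 rows; each row is the pose to reach, as a shift and turn from the pose commanded when the call began, along the tool's axes at that moment; what a row does not reach only later rows make up. A row lasts 1/12 s, in which the tool goes at most 41.7 mm and 7.16 degrees, less where a joint would pass 70% of its speed; a pose out of reach is approached as far as the arm can. A call with a gripper value outside its range is refused whole. The fingers move at their own pace and stop on an object; the grip force is fixed at half the most. Time passes only in rows, so rows that repeat a pose let the fingers close. It gives the time, the measured TCP pose, the force, the opening and the grip force at its end, in the units of the state.
- sensors.get_obs(): the state, without advancing time (a new reading comes with each control period).
- viewer.snapshot(name): name is "side" or "top"; returns the picture (400x640x3 uint8, red, green, blue); there is no depth.
- viewer.camera_params(name): a dict with "fx", "fy", "cx", "cy" (pixels), "extrinsics" (4x4, takes a point from world to camera coordinates). Camera axes: x right, y up, looking along -z (the intrinsics and any distortion apply to the point x, -y, -z); pixel columns grow to the right and rows downward; lengths in m; the calibration is good to about 2 mm. A picture is of the moment at which its call begins. camera_params takes no time and is no camera call.
- workorder.close_job(): hands the job in; it is judged then, once.
The state is a dict: "clock": time; "joint_pos": joint angles; "qvel": joint speeds; "tau": joint torques, N m; "tool_pos": TCP position; "orientation": TCP orientation; "force": force on the tool from outside, world axes, zero at the start; "moment": the same for the moment, N m; "opening": finger opening in m; "gripper_force": force on a finger pad.
Only numpy, scipy, OpenCV 4.12 (cv2) and the standard library are available. Lean on these libraries where they do the work, as an engineer would, in place of code of your own. Each camera call takes 0.05 s, during which the arm holds its last target. There are 200 camera calls.

TASK

Put the two green highlighters away: slide the case's lid open, pick both highlighters up together in one grasp, and lay them gently, not dropped, side by side along the case on its two rests, between the lips. Then slide the lid fully shut, and leave the red highlighter and the other things on the desk where they are.

Things in the scene. Friction and masses are not known exactly. Their poses are not given: they have to be found in the camera images.
- green_a_mid (a point): centre (half-way up) of one of two identical green highlighters: square-edged body 140 long, 22 wide, 18 high, about 35 g, black cap at one end; x along it, z up. They lie flat on the clipboard (top 4 above the desk), side by side, nearly parallel, centre lines 29 to 37 apart (59 over both at most), one up to 14 ahead of the other (sizes in mm)
- green_b_mid (a point): centre (half-way up) of the other green highlighter, same axes and size. Squeezed together across both, the two measure 44 wide and lie flush (sizes in mm)
- green_a: the first green highlighter; origin at the middle of its underside (9 below its centre), same axes as its centre. (sizes in mm)
- green_b: the second green highlighter; likewise. (sizes in mm)
- board: brown clipboard fixed to the desk, 230 (x) by 220 (y), 4 thick; origin at the middle of its underside; a low steel clip 120 long, up to 14 above the desk, along its +y edge. The highlighters lie roughly along its y. (sizes in mm)
- case: grey plastic case fixed to the desk, open on top under its lid, 126 (x) by 182 (y) outside, 42 high, walls and floor 5 thick (inside 116 by 172); origin at the middle of its underside, z up. Inside are two white cross rests (see case_rest) (sizes in mm)
- case_rest (a point): point over the middle of the case, 17 above the desk, level with the tops of the two rests: where the middle of the pair's underside belongs; axes as the case. Rests at y = -45 and +45, 16 thick, each with a lip 7 high at both ends, 56 between lips along x; the pair lies along y over both. Between the rests it is open down to the floor, for fingers (sizes in mm)
- lid (a joint): flat blue lid sliding along the case's +x: 0 = shut, 0.114 m = fully open (a stop at each end). It stays where left; about 3 N moves it. Top 46.5 above the desk; open, it lies beyond the case's +x wall. It clears highlighters lying on the rests by 7 (sizes in mm)
- lid_tab (a point): centre of the upright white tab on the lid: 8 thick (x), 70 long (y), 18 tall (top 64.5 above the desk, foot on the lid); moves with the lid, 45 to the -x side of the lid's middle; axes as the case. Push or pinch it to slide the lid (sizes in mm)
- red_mid (a point): centre of a bystander, to be left alone: red highlighter, same size and shape as the green ones (140 x 22 x 18), lying on the clipboard about 90 to 115 to the far side of the green pair and roughly parallel to it (mm)
- cup_mid (a point): centre of a bystander, to be left alone: white paper cup, 90 tall, 78 across, standing (mm)
- tape_mid (a point): centre of a bystander, to be left alone: roll of yellow tape lying flat, 72 across, 24 high (mm)
- stapler_mid (a point): centre of a bystander, to be left alone: red and dark stapler, 140 long, 42 high (mm)
- glue_mid (a point): centre of a bystander, to be left alone: orange glue stick, standing, 30 across, 95 tall (mm)
- sanitiser_mid (a point): centre of a bystander, to be left alone: clear bottle with blue cap, 56 across, 150 tall, standing (mm)
- punch_mid (a point): centre of a bystander, to be left alone: green and black hole punch, 100 x 110 x 56 high (mm)
Things that resemble listed ones, but are neither listed nor needed, are in the scene too. Leave any blue or purple look-alike of the green_a alone.

How it is judged:
By the outcome, as a careful person would: the job done as asked, in the order asked, and still so for the second after the job is handed in, with the robot touching nothing.
It also fails if it takes over 59 s, if anything falls off the work surface, if the arm or the gripper's body presses on something with over 40 N, if the wrist force passes 120 N, or if a joint passes its speed limit or range.

## Working session

There is one attempt and no reset: what is moved stays moved. The work goes in short steps, Python scripts to look and compute and a shell command to move; the robot and the scene stay as the last step left them, time stands still between calls to the robot, and variables do not carry over. Pictures are saved under pics/ and viewed, at most 10 in all, crops included, and the job is handed in when it is done.

```bash
mkdir -p pics; python3 - <<'E'
from plant import sensors, viewer, ctrl
import cv2,numpy as np
print(sensors.get_obs(), ctrl.hold_point_z)
for n in("top","side"):
    im=viewer.snapshot(n); cv2.imwrite(f"pics/{n}0.png",im[:,:,::-1]); p=viewer.camera_params(n); print(n,p)
E
```

```text
{'clock': 0.0, 'joint_pos': array([-5.22486689e+01,  2.05925477e+01,  6.32778856e-01, -1.95555313e-02,
       -7.01356667e+01, -1.65046185e+01]), 'qvel': array([ 0.13824483, -0.0235561 , -0.11979675, -0.0074315 , -0.02806403,
        0.02623862]), 'tau': array([-3.02228966e-05, -5.82711232e+01,  2.93046767e+01,  6.99704379e+00,
        6.85980282e-03, -1.22556180e-04]), 'tool_pos': array([ 0.2443744 , -0.6286786 ,  0.22560435]), 'orientation': array([ 1.79903274e+02, -9.48929655e-03, -1.58759940e+02]), 'force': array([0.00226288, 0.28009265, 0.28988492]), 'moment': array([ 0.02787392, -0.02185723, -0.05168301]), 'gripper_force': 0.0, 'opening': 0.08779202273651614} 0.0188
top {'fx': 416.3601637931767, 'fy': 416.3601637931767, 'cx': 316.39562494275657, 'cy': 205.0396300269544, 'extrinsics': array([[-0.0153654 , -0.99975002, -0.01624173,  0.03571467],
       [ 0.98695149, -0.01776859,  0.16003446, -0.49389201],
       [-0.16028304, -0.01357081,  0.9869778 , -1.10753659],
       [ 0.        ,  0.        ,  0.        ,  1.        ]])}
side {'fx': 479.4793963003734, 'fy': 479.4793963003734, 'cx': 328.35028467154916, 'cy': 199.75108362706658, 'extrinsics': array([[ 0.83006271, -0.55745367, -0.01553352, -0.40553066],
       [ 0.37739704,  0.54101082,  0.75158417, -0.24423388],
       [-0.41056956, -0.6297243 ,  0.65945428, -1.40801874],
       [ 0.        ,  0.        ,  0.        ,  1.        ]])}
```

View pics/top0.png

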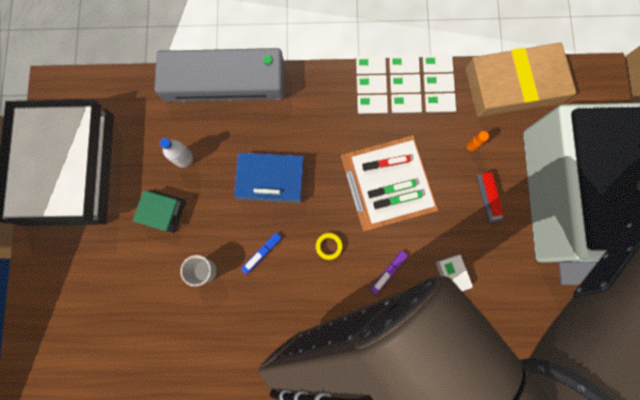

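View pics/side0.png

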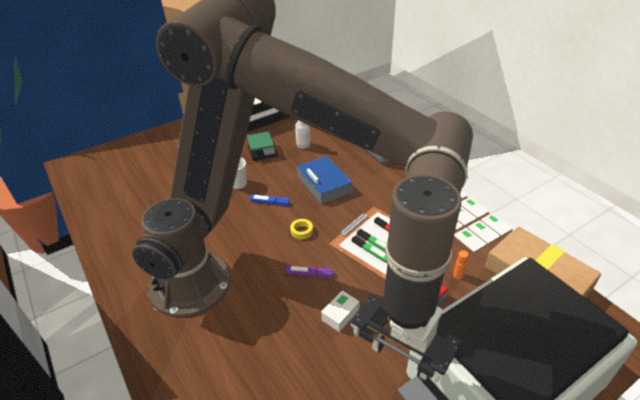

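```bash
cat > h.py <<'E'
import cv2,numpy as np
from plant import sensors,viewer
def ray(n,uv,z):
    p=viewer.camera_params(n);E=p["extrinsics"];R,t=E[:3,:3],E[:3,3]
    uv=np.atleast_2d(np.asarray(uv,float))
    d=np.c_[(uv[:,0]-p["cx"])/p["fx"],-(uv[:,1]-p["cy"])/p["fy"],-np.ones(len(uv))]@R
    c=-R.T@t
    return c+d*((z-c[2])/d[:,2])[:,None]
def proj(n,P):
    p=viewer.camera_params(n);q=p["extrinsics"][:3,:3]@np.asarray(P,float)+p["extrinsics"][:3,3]
    return np.array([p["cx"]+p["fx"]*q[0]/-q[2],p["cy"]-p["fy"]*q[1]/-q[2]])
def crop(im,x,y,w,h,s,f):
    cv2.imwrite(f,cv2.resize(im[y:y+h,x:x+w,::-1],None,fx=s,fy=s,interpolation=cv2.INTER_CUBIC))
def blobs(n,im,m,z,amin=15):
    cs,_=cv2.findContours(m.astype(np.uint8),cv2.RETR_EXTERNAL,cv2.CHAIN_APPROX_NONE)
    for c in cs:
        if cv2.contourArea(c)<amin: continue
        P=ray(n,c[:,0],z)[:,:2]
        (x,y),(w,h),a=cv2.minAreaRect((P*1000).astype(np.float32))
        b=c[:,0].mean(0)
        print(n,"px",b.round(1),"xy mm",round(x,1),round(y,1),"size",round(w,1),round(h,1),"ang",round(a,1))
E
python3 - <<'E'
from h import *
for n,(x,y,w,h) in {"top":(225,130,220,110)}.items():
    im=viewer.snapshot(n); np.save("t0.npy",im); crop(im,x,y,w,h,3.6,f"pics/c_{n}.png")
    hsv=cv2.cvtColor(im,cv2.COLOR_RGB2HSV); H,S,V=hsv[...,0],hsv[...,1],hsv[...,2]
    roi=np.zeros(H.shape,bool); roi[y:y+h,x:x+w]=1
    print("lid");blobs(n,im,roi&(H>95)&(H<125)&(S>120)&(V>50),.0465,200)
    tab=roi&(S<60)&(V>170); tab[:,310:]=0
    print("tab");blobs(n,im,tab,.0645,10)
    print("green");blobs(n,im,roi&(H>45)&(H<85)&(S>100),.022)
    bl=roi&(V<70); bl[:,:350]=0
    print("black");blobs(n,im,bl,.022)
    print("board");blobs(n,im,roi&(H>5)&(H<20)&(S>90)&(V>140),.004)
    pr=roi&(S<60)&(V>150);pr[:,:340]=0
    print("paper");blobs(n,im,pr,.004,100)
E
```

```text
lid
top px [268.9 176.3] xy mm 577.6 158.6 size 181.5 126.4 ang 85.8
tab
top px [266.2 190.8] xy mm 531.6 164.8 size 68.3 11.1 ang 88.9
green
top px [394.4 199.9] xy mm 507.6 -190.5 size 17.8 28.6 ang 15.1
top px [388.8 188.9] xy mm 539.3 -175.2 size 17.2 29.1 ang 13.2
black
top px [381.6 203.3] xy mm 499.2 -154.7 size 14.3 41.6 ang 13.1
top px [375.8 192.4] xy mm 530.4 -140.1 size 13.7 40.2 ang 15.1
top px [370.3 165.2] xy mm 609.0 -127.1 size 15.4 38.6 ang 10.5
board
top px [387.5 183.4] xy mm 563.3 -178.4 size 236.2 224.0 ang 14.8
paper
top px [354.2 191. ] xy mm 538.8 -80.5 size 120.9 18.9 ang 14.5
top px [392.4 181.5] xy mm 566.5 -190.2 size 201.1 185.2 ang 14.7
```

View pics/c_top.png

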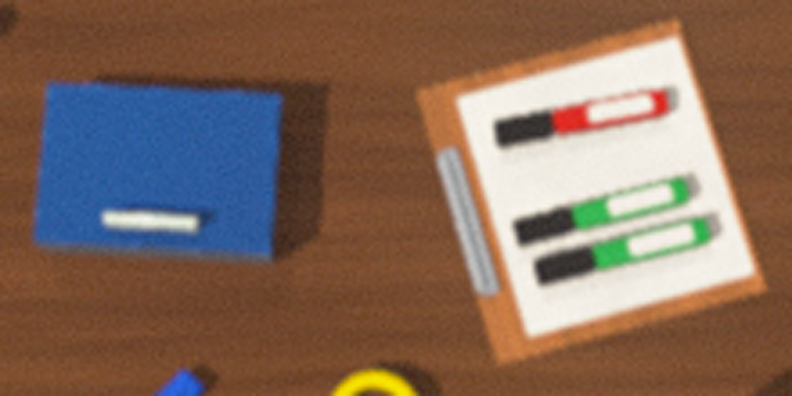

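The top view shows the shut blue lid centred near px (269,176), with the tab on its near side at (266,191). The two green highlighters are at about (393,188) and (399,199) with caps to the left, and the red one is at (387,162). Next I fit the highlighters and compute the first move, to above the tab.

```bash
cat >> h.py <<'E'
from scipy.spatial.transform import Rotation as Ro
def go(x,y,z,yaw):
    "shift (m) and turn (deg) in tool axes from the measured pose to a tool-down pose"
    o=sensors.get_obs();R0=Ro.from_euler("xyz",o["orientation"],degrees=True)
    s=R0.inv().apply(np.array([x,y,z])-o["tool_pos"])
    t=(R0.inv()*Ro.from_euler("xyz",[180,0,yaw],degrees=True)).as_rotvec(degrees=True)
    print("t",round(o["clock"],2),"pos",o["tool_pos"].round(4),"rpy",o["orientation"].round(2),"open",round(o["opening"],4),"F",o["force"].round(1),"grip",round(o["gripper_force"],1))
    print("shift",s.round(4).tolist(),"turn",t.round(2).tolist())
E
python3 - <<'E'
from h import *
im=np.load("t0.npy"); hsv=cv2.cvtColor(im,cv2.COLOR_RGB2HSV); S,V=hsv[...,1],hsv[...,2]
m=((V<150)|(S>80)).astype(np.uint8)
box=np.zeros_like(m); q=np.array([[455,100],[680,38],[752,270],[530,335]])/3.6+[225,130]
cv2.fillPoly(box,[cv2.erode(np.array([1]),None) is not None and q.astype(int)],1)
box=cv2.erode(box,np.ones((5,5))); m=m*box
blobs("top",im,m,.013,60)
go(.5325,.162,.15,-94.2)
print(len(cv2.findContours(m,0,1)[0]), ray("top",[(380,193)],.022))
E
```

```text
Traceback (most recent call last):
cv2.error: OpenCV(4.12.0) /io/opencv/modules/imgproc/src/morph.simd.hpp:756: error: (-213:The function/feature is not implemented) Unsupported data type (=4) in function 'getMorphologyRowFilter'
```

```bash
python3 - <<'E'
from h import *
im=np.load("t0.npy"); hsv=cv2.cvtColor(im,cv2.COLOR_RGB2HSV); S,V=hsv[...,1],hsv[...,2]
m=((V<150)|(S>80)).astype(np.uint8)
box=np.zeros_like(m); q=np.array([[455,100],[680,38],[752,270],[530,335]])/3.6+[225,130]
cv2.fillPoly(box,[q.astype(np.int32)],1)
m=m*cv2.erode(box,np.ones((5,5)))
blobs("top",im,m,.013,60)
go(.5325,.162,.15,-94.2)
E
```

```text
top px [386.7 201.9] xy mm 504.6 -169.5 size 22.7 75.4 ang 13.1
top px [380.7 191.1] xy mm 535.5 -154.5 size 20.8 75.0 ang 13.2
top px [387.6 162.8] xy mm 619.4 -174.4 size 22.5 140.2 ang 9.9
t 0.15 pos [ 0.2444 -0.6288  0.2258] rpy [ 1.7993e+02 -1.0000e-02 -1.5876e+02] open 0.0875 F [-0.  -0.  -0.2] grip 0.0
shift [-0.555, 0.6326, 0.0766] turn [0.07, 0.03, -64.56]
```

```bash
python3 -m pendant '[[1,[-0.2,0.23,0.028],[0,0,-24]],[1,[-0.2,0.23,0.028],[0,0,-24]],[1,[-0.2,0.23,0.028],[0,0,-24]],[1,[-0.28,0.316,0.038],[0,0,-32]],[1,[-0.28,0.316,0.038],[0,0,-32]],[1,[-0.28,0.316,0.038],[0,0,-40]],[1,[-0.28,0.316,0.038],[0,0,-45]],[1,[-0.28,0.316,0.038],[0,0,-50]],[1,[-0.28,0.316,0.038],[0,0,-55]],[1,[-0.28,0.316,0.038],[0,0,-60]]]'
python3 -c "
from h import *
go(.5325,.162,.15,-94.2)"
```

```text
clock: 0.98
tool_pos: [0.3886, -0.238, 0.1892]
orientation: [-180.0, 0.0, -98.5]
force: [2.0, -0.8, -0.7]
opening: 0.0877
gripper_force: 0.0
t 0.98 pos [ 0.3886 -0.238   0.1892] rpy [-179.97    0.    -98.52] open 0.0877 F [ 2.  -0.8 -0.7] grip 0.0
shift [-0.4169, -0.083, 0.0393] turn [-0.03, 0.0, -4.32]
```

```bash
python3 -m pendant '[[1,[-0.417,-0.083,0.039],[0,0,-4.3]],[1,[-0.417,-0.083,0.039],[0,0,-4.3]],[1,[-0.417,-0.083,0.039],[0,0,-4.3]],[1,[-0.417,-0.083,0.039],[0,0,-4.3]],[1,[-0.417,-0.083,0.039],[0,0,-4.3]],[1,[-0.417,-0.083,0.039],[0,0,-4.3]],[1,[-0.417,-0.083,0.039],[0,0,-4.3]],[1,[-0.417,-0.083,0.039],[0,0,-4.3]],[1,[-0.417,-0.083,0.039],[0,0,-4.3]],[1,[-0.417,-0.083,0.039],[0,0,-4.3]]]'
python3 -m pendant '[[1,[0,0,0],[0,0,0]],[1,[0,0,0],[0,0,0]],[1,[0,0,0],[0,0,0]],[1,[0,0,0],[0,0,0]]]' 
python3 - <<'E'
from h import *
go(.5325,.162,.05,-94.2)
im=viewer.snapshot("side"); cv2.imwrite("pics/s1.png",im[:,:,::-1])
hsv=cv2.cvtColor(im,cv2.COLOR_RGB2HSV); H,S,V=hsv[...,0],hsv[...,1],hsv[...,2]
E
```

```text
clock: 1.82
tool_pos: [0.5306, 0.1521, 0.1509]
orientation: [180.0, -0.0, -94.4]
force: [0.4, -1.3, 0.4]
opening: 0.0875
gripper_force: 0.0
clock: 2.15
tool_pos: [0.53, 0.1492, 0.1511]
orientation: [180.0, -0.0, -94.5]
force: [0.2, -0.1, 0.6]
opening: 0.0876
gripper_force: 0.0
t 2.15 pos [0.53   0.1492 0.1511] rpy [ 1.7997e+02 -2.0000e-02 -9.4490e+01] open 0.0876 F [ 0.2 -0.1  0.6] grip 0.0
shift [-0.013, -0.0015, 0.101] turn [0.03, -0.02, -0.29]
```

View pics/s1.png

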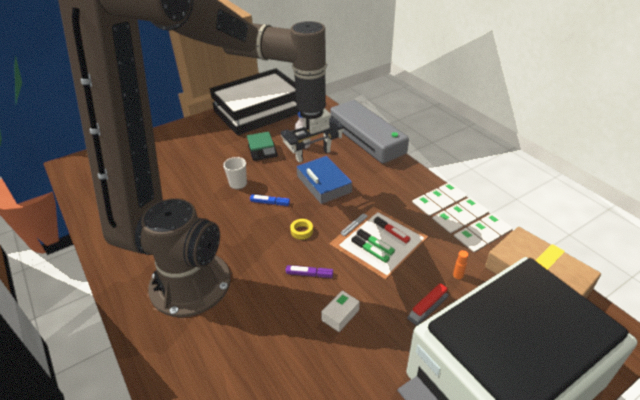

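The gripper hangs over the case at px (310,150), the tab is clear at (313,176), and the board is unobstructed. I descend and pinch the tab.

```bash
python3 -m pendant '[[1,[-0.013,-0.002,0.03],[0,0,-0.3]],[1,[-0.013,-0.002,0.06],[0,0,-0.3]],[1,[-0.013,-0.002,0.08],[0,0,-0.3]],[1,[-0.013,-0.002,0.095],[0,0,-0.3]],[1,[-0.013,-0.002,0.1],[0,0,-0.3]],[-1,[-0.013,-0.002,0.1],[0,0,-0.3]],[-1,[-0.013,-0.002,0.1],[0,0,-0.3]],[-1,[-0.013,-0.002,0.1],[0,0,-0.3]],[-1,[-0.013,-0.002,0.1],[0,0,-0.3]],[-1,[-0.013,-0.002,0.1],[0,0,-0.3]]]'
python3 -m pendant '[[-1,[0,0,0],[0,0,0]],[-1,[0,0,0],[0,0,0]],[-1,[0,0,0],[0,0,0]],[-1,[0,0,0],[0,0,0]]]' 
python3 - <<'E'
from h import *
go(.5325,.162,.05,-94.2)
for P in [(.5325,.162,.0555),(.512,-.2012,.013),(.5429,-.1862,.013)]: print(proj("side",P).round(1),proj("top",P).round(1))
im=cv2.imread("pics/s1.png")[:,:,::-1]
hsv=cv2.cvtColor(im,cv2.COLOR_RGB2HSV); H,S,V=hsv[...,0],hsv[...,1],hsv[...,2]
roi=np.zeros(H.shape,bool); roi[165:190,300:325]=1
blobs("side",im,roi&(S<90)&(V>150),.0555,5)
roi[:]=0; roi[222:268,345:398]=1
blobs("side",im,roi&(H>45)&(H<85)&(S>100),.02,5)
blobs("side",im,roi&(V<70),.013,5)
E
```

```text
clock: 3.03
tool_pos: [0.534, 0.163, 0.0522]
orientation: [-179.9, 0.1, -94.2]
force: [0.6, -0.1, -0.7]
opening: 0.06
gripper_force: 0.0
clock: 3.37
tool_pos: [0.5335, 0.1628, 0.0512]
orientation: [-180.0, 0.0, -94.2]
force: [0.1, 0.3, 0.3]
opening: 0.0333
gripper_force: 0.0
t 3.37 pos [0.5335 0.1628 0.0512] rpy [-180.      0.    -94.15] open 0.0333 F [0.1 0.3 0.3] grip 0.0
shift [0.0009, 0.0009, 0.0012] turn [-0.0, 0.0, 0.05]
[312.9 175.4] [267.  191.3]
[370.8 248.3] [397.5 199. ]
[375.7 241.3] [391.7 188.3]
side px [311.5 174.5] xy mm 530.7 168.0 size 85.1 22.3 ang 84.8
side px [374.8 252.6] xy mm 509.4 -224.8 size 22.5 95.8 ang 12.3
side px [380.  245.4] xy mm 540.6 -208.8 size 23.1 95.3 ang 13.4
side px [357.9 241.2] xy mm 498.0 -154.0 size 21.6 41.2 ang 12.0
side px [363.3 234.6] xy mm 528.7 -140.5 size 22.3 42.0 ang 14.0
side px [380.6 223.4] xy mm 608.6 -131.0 size 24.5 33.8 ang 9.7
```

```bash
python3 -m pendant '[[-1,[0,0,0],[0,0,0]],[-1,[0,0,0],[0,0,0]],[-1,[0,0,0],[0,0,0]],[-1,[0,0,0],[0,0,0]],[-1,[0,0,0],[0,0,0]]]' 
python3 -m pendant '[[-1,[0,-0.01,0],[0,0,0]],[-1,[0,-0.025,0],[0,0,0]],[-1,[0,-0.04,0],[0,0,0]],[-1,[0,-0.055,0],[0,0,0]],[-1,[0,-0.07,0],[0,0,0]],[-1,[0,-0.085,0],[0,0,0]],[-1,[0,-0.1,0],[0,0,0]],[-1,[0,-0.108,0],[0,0,0]],[-1,[0,-0.112,0],[0,0,0]],[-1,[0,-0.116,0],[0,0,0]]]'
python3 -m pendant '[[-1,[0,0,0],[0,0,0]],[-1,[0,0,0],[0,0,0]],[-1,[0,0,0],[0,0,0]]]'
python3 -c "
from h import *
go(.5325,.162,.05,-94.2)"
```

```text
clock: 3.78
tool_pos: [0.5332, 0.1628, 0.051]
orientation: [180.0, -0.0, -94.2]
force: [-1.3, 1.1, 0.4]
opening: 0.0079
gripper_force: 30.0
clock: 4.62
tool_pos: [0.6455, 0.1543, 0.0509]
orientation: [179.6, -0.1, -94.2]
force: [-30.0, 10.4, 23.3]
opening: 0.0074
gripper_force: 30.0
clock: 4.87
tool_pos: [0.6454, 0.1544, 0.051]
orientation: [179.7, -0.1, -94.2]
force: [-13.9, 4.9, 11.4]
opening: 0.0075
gripper_force: 30.0
t 4.87 pos [0.6454 0.1544 0.051 ] rpy [ 1.7968e+02 -6.0000e-02 -9.4170e+01] open 0.0075 F [-13.9   4.9  11.4] grip 30.0
shift [0.0007, 0.1132, 0.0016] turn [0.32, -0.06, 0.03]
```

```bash
python3 -m pendant '[[1,[0,0.001,0],[0,0,0]],[1,[0,0.001,0],[0,0,0]],[1,[0,0.001,0],[0,0,0]],[1,[0,0.001,-0.01],[0,0,0]],[1,[0,0.001,-0.04],[0,0,0]],[1,[0,0.001,-0.08],[0,0,0]],[1,[0,0.001,-0.1],[0,0,0]],[1,[0,0.001,-0.1],[0,0,0]]]' 
python3 - <<'E'
from h import *
go(.526,-.1943,.15,-76.9)
E
```

```text
clock: 5.53
tool_pos: [0.6516, 0.1553, 0.1583]
orientation: [-179.5, 0.2, -94.1]
force: [1.4, 0.9, 0.2]
opening: 0.0554
gripper_force: 0.0
t 5.53 pos [0.6516 0.1553 0.1583] rpy [-179.47    0.23  -94.11] open 0.0554 F [1.4 0.9 0.2] grip 0.0
shift [0.3578, 0.1003, 0.0059] turn [-0.56, 0.14, -17.21]
```

```bash
python3 -m pendant '[[1,[0.358,0.101,0.006],[0,0,-17.2]],[1,[0.358,0.101,0.006],[0,0,-17.2]],[1,[0.358,0.101,0.006],[0,0,-17.2]],[1,[0.358,0.101,0.006],[0,0,-17.2]],[1,[0.358,0.101,0.006],[0,0,-17.2]],[1,[0.358,0.101,0.006],[0,0,-17.2]],[1,[0.358,0.101,0.006],[0,0,-17.2]],[1,[0.358,0.101,0.006],[0,0,-17.2]],[1,[0.358,0.101,0.006],[0,0,-17.2]],[1,[0.358,0.101,0.006],[0,0,-17.2]]]' 
python3 -m pendant '[[1,[0,0,0],[0,0,0]],[1,[0,0,0],[0,0,0]],[1,[0,0,0],[0,0,0]],[1,[0,0,0],[0,0,0]]]'
python3 - <<'E'
from h import *
go(.526,-.1943,.05,-76.9)
im=viewer.snapshot("side"); np.save("s2.npy",im)
t=viewer.snapshot("top"); np.save("t2.npy",t)
a=cv2.resize(im[100:280,270:470],None,fx=2.9,fy=2.9,interpolation=cv2.INTER_CUBIC)
cv2.imwrite("pics/s2.png",a[:,:,::-1]); crop(t,220,100,240,150,3.3,"pics/t2.png")
E
```

```text
clock: 6.37
tool_pos: [0.519, -0.2002, 0.1457]
orientation: [180.0, -0.0, -77.2]
force: [0.5, 0.4, -0.0]
opening: 0.0877
gripper_force: 0.0
clock: 6.7
tool_pos: [0.5221, -0.1944, 0.1453]
orientation: [-180.0, -0.0, -76.9]
force: [-0.2, -0.2, 0.4]
opening: 0.0874
gripper_force: 0.0
t 6.7 pos [ 0.5221 -0.1944  0.1453] rpy [-1.7998e+02 -1.0000e-02 -7.6870e+01] open 0.0874 F [-0.2 -0.2  0.4] grip 0.0
shift [0.0008, -0.0037, 0.0953] turn [-0.02, -0.01, 0.03]
```

View pics/t2.png

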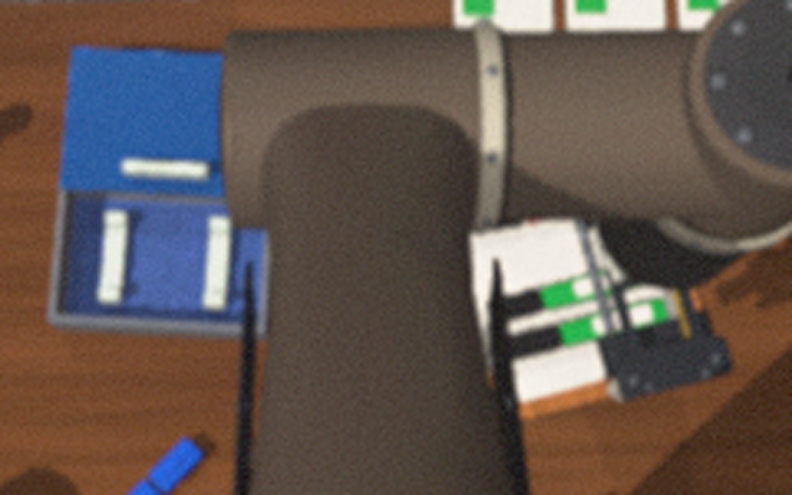

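View pics/s2.png

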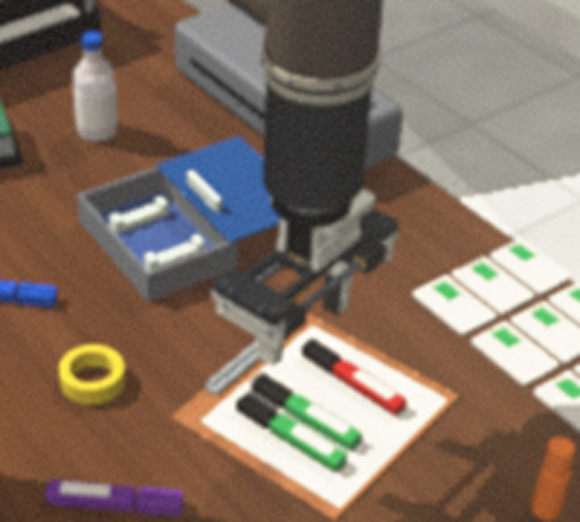

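The lid is fully open at t2 crop (140,120), and both rests are visible at (115,257) and (217,263). The gripper hangs over the greens, with the red highlighter clear of it. Next I descend and measure the rests.

```bash
python3 -m pendant '[[1,[0.001,-0.004,0.03],[0,0,0]],[1,[0.001,-0.004,0.06],[0,0,0]],[1,[0.001,-0.004,0.09],[0,0,0]],[1,[0.001,-0.004,0.11],[0,0,0]],[1,[0.001,-0.004,0.125],[0,0,0]],[1,[0.001,-0.004,0.132],[0,0,0]],[1,[0.001,-0.004,0.134],[0,0,0]],[1,[0.001,-0.004,0.134],[0,0,0]],[1,[0.001,-0.004,0.134],[0,0,0]],[1,[0.001,-0.004,0.134],[0,0,0]]]' 
python3 - <<'E'
from h import *
go(.526,-.1943,.0075,-76.9)
for n,f,r in(("top","t2.npy",(150,200,245,293)),("side","s2.npy",(168,194,305,343))):
    im=np.load(f);hsv=cv2.cvtColor(im,cv2.COLOR_RGB2HSV);S,V=hsv[...,1],hsv[...,2]
    m=np.zeros(S.shape,bool);m[r[0]:r[1],r[2]:r[3]]=1
    blobs(n,im,m&(S<70)&(V>150),.020,8)
E
```

```text
clock: 7.63
tool_pos: [0.5266, -0.1953, 0.0123]
orientation: [-179.9, -0.0, -76.9]
force: [0.4, -0.3, -0.1]
opening: 0.0875
gripper_force: 0.0
t 7.63 pos [ 0.5266 -0.1953  0.0123] rpy [-1.7989e+02 -3.0000e-02 -7.6930e+01] open 0.0875 F [ 0.4 -0.3 -0.1] grip 0.0
shift [-0.0011, 0.0003, 0.0048] turn [-0.11, -0.03, -0.03]
top px [285.1 178.9] xy mm 574.6 114.9 size 19.3 81.6 ang 85.0
top px [253.6 177.1] xy mm 580.5 204.7 size 20.2 79.5 ang 84.4
top px [269.7 151.3] xy mm 655.8 160.1 size 72.0 8.9 ang 88.8
side px [326.8 187.1] xy mm 569.7 120.3 size 46.2 91.0 ang 85.5
side px [316.6 173.4] xy mm 574.5 203.7 size 30.8 88.7 ang 86.6
```

```bash
python3 -m pendant '[[1,[0,0,0.002],[0,0,0]],[1,[0,0,0.0045],[0,0,0]],[1,[0,0,0.0045],[0,0,0]],[-1,[0,0,0.0045],[0,0,0]],[-1,[0,0,0.0045],[0,0,0]],[-1,[0,0,0.0045],[0,0,0]],[-1,[0,0,0.0045],[0,0,0]],[-1,[0,0,0.0045],[0,0,0]],[-1,[0,0,0.0045],[0,0,0]],[-1,[0,0,0.0045],[0,0,0]]]' 
python3 -m pendant '[[-1,[0,0,0],[0,0,0]],[-1,[0,0,0],[0,0,0]],[-1,[0,0,0],[0,0,0]],[-1,[0,0,0],[0,0,0]],[-1,[0,0,0],[0,0,0]]]'
python3 - <<'E'
from h import *
go(.5777,.1595,.12,-94)
E
```

```text
clock: 8.47
tool_pos: [0.5257, -0.1954, 0.0067]
orientation: [-180.0, -0.0, -77.0]
force: [-1.0, 0.4, 1.0]
opening: 0.0466
gripper_force: 0.3
clock: 8.88
tool_pos: [0.5256, -0.1954, 0.0067]
orientation: [180.0, -0.0, -77.0]
force: [-0.7, 0.5, 0.7]
opening: 0.044
gripper_force: 30.0
t 8.88 pos [ 0.5256 -0.1954  0.0067] rpy [180.    -0.   -76.96] open 0.044 F [-0.7  0.5  0.7] grip 30.0
shift [-0.334, -0.1308, -0.1133] turn [-0.0, -0.0, 17.04]
```

```bash
python3 -m pendant '[[-1,[0,0,-0.005],[0,0,0]],[-1,[0,0,-0.015],[0,0,0]],[-1,[0,0,-0.03],[0,0,0]],[-1,[0,0,-0.05],[0,0,0]],[-1,[0,0,-0.075],[0,0,0]],[-1,[0,0,-0.1],[0,0,0]],[-1,[0,0,-0.113],[0,0,0]],[-1,[0,0,-0.113],[0,0,0]],[-1,[0,0,-0.113],[0,0,0]],[-1,[0,0,-0.113],[0,0,0]]]' 
python3 - <<'E'
from h import *
go(.5777,.1595,.12,-94)
im=viewer.snapshot("side"); np.save("s3.npy",im)
crop(im,330,140,130,130,4.5,"pics/s3.png")
E
```

```text
clock: 9.72
tool_pos: [0.5251, -0.1952, 0.1195]
orientation: [180.0, 0.0, -77.0]
force: [-0.8, 0.4, -1.1]
opening: 0.0438
gripper_force: 30.0
t 9.72 pos [ 0.5251 -0.1952  0.1195] rpy [ 1.7998e+02  2.0000e-02 -7.6970e+01] open 0.0438 F [-0.8  0.4 -1.1] grip 30.0
shift [-0.3337, -0.1312, -0.0004] turn [0.02, 0.02, 17.03]
```

View pics/s3.png

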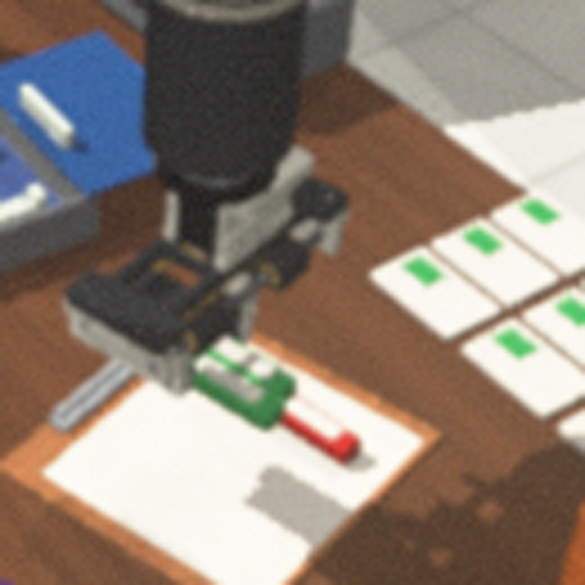

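Both greens are held flush; their free ends show at crop (270,410) and (288,385), and the red one has not moved. Next I carry them to the case.

```bash
python3 -m pendant '[[-1,[-0.012,-0.005,0],[0,0,1]],[-1,[-0.035,-0.014,0],[0,0,3]],[-1,[-0.065,-0.026,0],[0,0,5]],[-1,[-0.095,-0.037,0],[0,0,7]],[-1,[-0.125,-0.049,0],[0,0,9]],[-1,[-0.155,-0.061,0],[0,0,11]],[-1,[-0.185,-0.073,0],[0,0,13]],[-1,[-0.215,-0.085,0],[0,0,15]],[-1,[-0.24,-0.094,0],[0,0,16]],[-1,[-0.265,-0.104,0],[0,0,17]]]'
python3 -m pendant '[[-1,[0,0,0],[0,0,0]],[-1,[0,0,0],[0,0,0]],[-1,[0,0,0],[0,0,0]]]' 
python3 - <<'E'
from h import *
go(.5777,.1595,.12,-94)
d=np.array([.225,-.974,0]);p=np.array([.974,.225,0]);c=np.array([.5251,-.1952,.126])
for s in(-1,1): print(((proj("side",c+.07*d+s*.011*p)-[330,140])*4.5).round(0))
E
```

```text
clock: 10.6
tool_pos: [0.5664, 0.0877, 0.1185]
orientation: [179.9, -0.1, -94.0]
force: [0.5, -0.2, -0.6]
opening: 0.0436
gripper_force: 30.0
clock: 10.85
tool_pos: [0.5664, 0.086, 0.1186]
orientation: [179.9, -0.1, -93.9]
force: [0.3, -0.8, -1.5]
opening: 0.0438
gripper_force: 30.0
t 10.85 pos [0.5664 0.086  0.1186] rpy [ 1.7988e+02 -6.0000e-02 -9.3920e+01] open 0.0438 F [ 0.3 -0.8 -1.5] grip 30.0
shift [-0.0741, -0.0063, -0.0015] turn [0.12, -0.06, 0.08]
[276. 415.]
[297. 397.]
```

```bash
python3 -m pendant '[[-1,[-0.015,-0.001,0],[0,0,0]],[-1,[-0.04,-0.003,0],[0,0,0]],[-1,[-0.06,-0.004,0],[0,0,0]],[-1,[-0.072,-0.005,0],[0,0,0]],[-1,[-0.072,-0.005,0],[0,0,0]],[-1,[-0.072,-0.005,0.01],[0,0,0]],[-1,[-0.072,-0.005,0.025],[0,0,0]],[-1,[-0.072,-0.005,0.04],[0,0,0]],[-1,[-0.072,-0.005,0.045],[0,0,0]],[-1,[-0.072,-0.005,0.045],[0,0,0]]]'
python3 -m pendant '[[-1,[0,0,0],[0,0,0]],[-1,[0,0,0],[0,0,0]],[-1,[0,0,0],[0,0,0]]]' 
python3 - <<'E'
from h import *
go(.5765,.1575,.0205,-94)
im=viewer.snapshot("side"); np.save("s4.npy",im)
crop(im,270,120,120,110,5,"pics/s4.png")
E
```

```text
clock: 11.68
tool_pos: [0.5758, 0.1562, 0.0727]
orientation: [179.8, -0.1, -94.0]
force: [0.1, -1.2, -0.8]
opening: 0.0435
gripper_force: 30.0
clock: 11.93
tool_pos: [0.5776, 0.1578, 0.0755]
orientation: [-179.9, 0.0, -94.0]
force: [-0.3, -0.6, -1.0]
opening: 0.0437
gripper_force: 30.0
t 11.93 pos [0.5776 0.1578 0.0755] rpy [-1.7993e+02  4.0000e-02 -9.3960e+01] open 0.0437 F [-0.3 -0.6 -1. ] grip 30.0
shift [0.0004, 0.0012, 0.055] turn [-0.07, 0.04, 0.04]
```

View pics/s4.png

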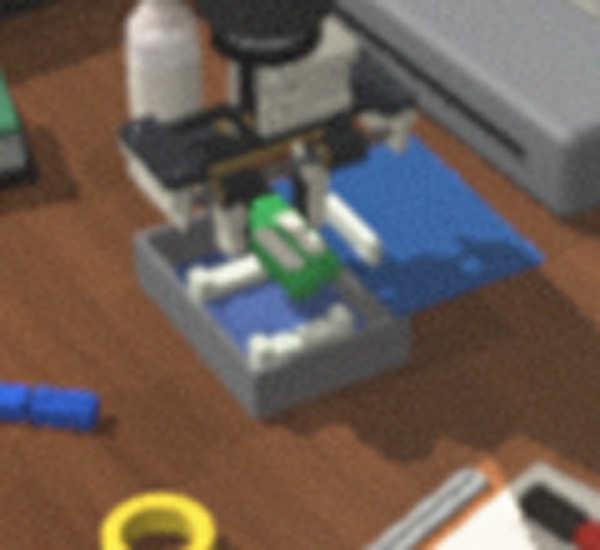

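The pair is level above the rests at crop (290,250) and lines up with the lips at (265,350) and (345,320). I lower it.

```bash
python3 -m pendant '[[-1,[0,0.001,0.01],[0,0,0]],[-1,[0,0.001,0.02],[0,0,0]],[-1,[0,0.001,0.03],[0,0,0]],[-1,[0,0.001,0.038],[0,0,0]],[-1,[0,0.001,0.044],[0,0,0]],[-1,[0,0.001,0.048],[0,0,0]],[-1,[0,0.001,0.05],[0,0,0]],[-1,[0,0.001,0.05],[0,0,0]],[-1,[0,0.001,0.05],[0,0,0]]]'
python3 -c "
from h import *
go(.5765,.1575,.02,-94)"
```

```text
clock: 12.73
tool_pos: [0.5763, 0.1579, 0.0247]
orientation: [-180.0, -0.0, -93.9]
force: [-0.2, 0.9, -0.2]
opening: 0.0439
gripper_force: 30.0
t 12.73 pos [0.5763 0.1579 0.0247] rpy [-179.99   -0.    -93.95] open 0.0439 F [-0.2  0.9 -0.2] grip 30.0
shift [0.0004, -0.0002, 0.0047] turn [-0.01, -0.0, 0.05]
```

```bash
python3 -m pendant '[[-1,[0,0,0.001],[0,0,0]],[-1,[0,0,0.002],[0,0,0]],[-1,[0,0,0.003],[0,0,0]],[-1,[0,0,0.004],[0,0,0]],[-1,[0,0,0.0045],[0,0,0]],[-1,[0,0,0.0045],[0,0,0]],[-1,[0,0,0.0045],[0,0,0]]]'
```

```text
clock: 13.32
tool_pos: [0.5761, 0.1578, 0.0201]
orientation: [180.0, -0.0, -94.0]
force: [0.0, 0.2, -0.4]
opening: 0.0438
gripper_force: 30.0
```

```bash
python3 -m pendant '[[-1,[0,0,0.0005],[0,0,0]],[-1,[0,0,0.0005],[0,0,0]],[-1,[0,0,0.001],[0,0,0]],[-1,[0,0,0.001],[0,0,0]]]'; python3 -m pendant '[[-1,[0,0,0],[0,0,0]],[-1,[0,0,0],[0,0,0]]]'
```

```text
clock: 13.65
tool_pos: [0.5762, 0.1579, 0.0197]
orientation: [-180.0, 0.0, -93.9]
force: [-2.5, -0.9, 3.9]
opening: 0.044
gripper_force: 30.0
clock: 13.82
tool_pos: [0.5762, 0.1578, 0.0197]
orientation: [-180.0, 0.0, -93.9]
force: [-2.5, 0.5, 5.7]
opening: 0.0437
gripper_force: 30.0
```

Contact is felt as planned (z 0.0197), so I release slightly and rise.

```bash
python3 -m pendant '[[0.04,[0,0,0],[0,0,0]],[0.08,[0,0,0],[0,0,0]],[0.12,[0,0,0],[0,0,0]],[0.15,[0,0,0],[0,0,0]],[0.15,[0,0,0],[0,0,0]],[0.15,[0,0,0],[0,0,0]]]'; python3 -m pendant '[[0.15,[0,0,-0.003],[0,0,0]],[0.15,[0,0,-0.008],[0,0,0]],[0.15,[0,0,-0.015],[0,0,0]],[0.15,[0,0,-0.025],[0,0,0]],[0.15,[0,0,-0.04],[0,0,0]],[0.15,[0,0,-0.06],[0,0,0]],[0.15,[0,0,-0.085],[0,0,0]],[0.15,[0,0,-0.11],[0,0,0]],[0.15,[0,0,-0.11],[0,0,0]],[0.15,[0,0,-0.11],[0,0,0]]]'
python3 - <<'E'
from h import *
go(.6505,.1544,.13,-94.2)
im=viewer.snapshot("side"); np.save("s5.npy",im)
crop(im,270,120,120,110,5,"pics/s5.png")
E
```

```text
clock: 14.32
tool_pos: [0.5761, 0.1578, 0.019]
orientation: [180.0, -0.0, -94.0]
force: [-0.4, 0.4, 0.9]
opening: 0.0504
gripper_force: 0.0
clock: 15.15
tool_pos: [0.5772, 0.1585, 0.132]
orientation: [-179.8, 0.2, -93.9]
force: [-1.2, -0.6, -0.1]
opening: 0.05
gripper_force: 0.0
t 15.15 pos [0.5772 0.1585 0.132 ] rpy [-1.7977e+02  1.6000e-01 -9.3950e+01] open 0.05 F [-1.2 -0.6 -0.1] grip 0.0
shift [-0.0009, -0.0734, 0.0023] turn [-0.22, 0.16, 0.25]
```

View pics/s5.png

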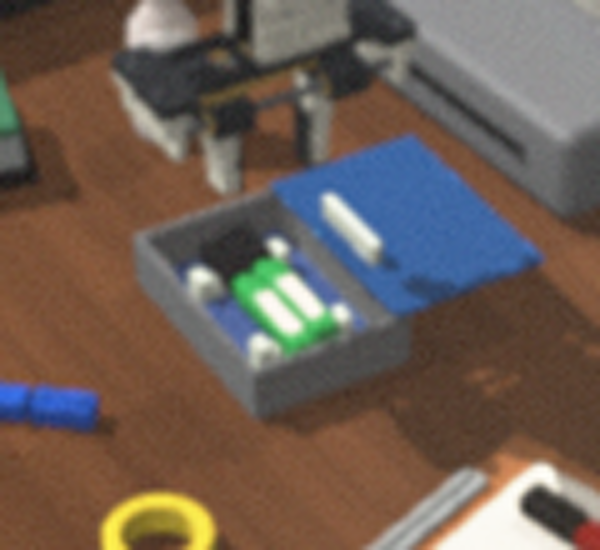

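The pair lies on both rests, between the lips (s5 crop (290,300)). Next I pinch the tab and shut the lid.

```bash
python3 -m pendant '[[0.15,[0,-0.02,0],[0,0,0]],[0.15,[0,-0.045,0],[0,0,0]],[0.15,[0,-0.06,0],[0,0,0]],[0.15,[-0.001,-0.07,0],[0,0,0]],[0.15,[-0.001,-0.07,0],[0,0,0]],[0.15,[-0.001,-0.07,0.02],[0,0,0]],[0.15,[-0.001,-0.07,0.04],[0,0,0]],[0.15,[-0.001,-0.07,0.05],[0,0,0]],[0.15,[-0.001,-0.07,0.05],[0,0,0]],[0.15,[-0.001,-0.07,0.05],[0,0,0]]]'; python3 -c "
from h import *
go(.647,.1544,.051,-94.2)"
```

```text
clock: 16.03
tool_pos: [0.6454, 0.1539, 0.0789]
orientation: [179.9, -0.1, -93.9]
force: [0.1, 0.7, -0.8]
opening: 0.0504
gripper_force: 0.0
t 16.03 pos [0.6454 0.1539 0.0789] rpy [ 1.7993e+02 -6.0000e-02 -9.3930e+01] open 0.0504 F [ 0.1  0.7 -0.8] grip 0.0
shift [-0.0007, -0.0016, 0.0279] turn [0.07, -0.06, 0.27]
```

```bash
python3 -m pendant '[[0.15,[-0.001,-0.001,0.012],[0,0,0.2]],[0.15,[-0.001,-0.001,0.022],[0,0,0.2]],[0.15,[-0.001,-0.001,0.028],[0,0,0.2]],[-1,[-0.001,-0.001,0.028],[0,0,0.2]],[-1,[-0.001,-0.001,0.028],[0,0,0.2]],[-1,[-0.001,-0.001,0.028],[0,0,0.2]],[-1,[-0.001,-0.001,0.028],[0,0,0.2]],[-1,[-0.001,-0.001,0.028],[0,0,0.2]],[-1,[-0.001,-0.001,0.028],[0,0,0.2]],[-1,[-0.001,-0.001,0.028],[0,0,0.2]]]'; python3 -m pendant '[[-1,[0,0,0],[0,0,0]],[-1,[0,0,0],[0,0,0]],[-1,[0,0,0],[0,0,0]]]'
python3 -c "
from h import *
go(.5332,.1628,.051,-94.2)"
```

```text
clock: 16.87
tool_pos: [0.6462, 0.1549, 0.0513]
orientation: [179.9, -0.0, -94.2]
force: [-17.1, 6.8, 14.0]
opening: 0.0094
gripper_force: 8.7
clock: 17.12
tool_pos: [0.6454, 0.155, 0.0513]
orientation: [179.9, -0.0, -94.2]
force: [-6.4, 2.2, 5.1]
opening: 0.0077
gripper_force: 30.0
t 17.12 pos [0.6454 0.155  0.0513] rpy [ 1.7985e+02 -3.0000e-02 -9.4170e+01] open 0.0077 F [-6.4  2.2  5.1] grip 30.0
shift [0.0003, 0.1125, 0.0006] turn [0.15, -0.03, 0.03]
```

```bash
python3 -m pendant '[[-1,[0,0.008,0],[0,0,0]],[-1,[0,0.022,0],[0,0,0]],[-1,[0,0.037,0],[0,0,0]],[-1,[0,0.052,0],[0,0,0]],[-1,[0,0.067,0],[0,0,0]],[-1,[0,0.082,0],[0,0,0]],[-1,[0,0.095,0],[0,0,0]],[-1,[0,0.105,0],[0,0,0]],[-1,[0,0.111,0],[0,0,0]],[-1,[0,0.114,0],[0,0,0]]]'; python3 -m pendant '[[-1,[0,0.001,0],[0,0,0]],[-1,[0,0.002,0],[0,0,0]],[-1,[0,0.002,0],[0,0,0]],[-1,[0,0.002,0],[0,0,0]]]'
python3 -c "
from h import *
go(.5332,.1628,.051,-94.2)"
```

```text
clock: 17.95
tool_pos: [0.5328, 0.1633, 0.0513]
orientation: [-180.0, 0.0, -94.1]
force: [1.7, -1.6, -3.0]
opening: 0.0079
gripper_force: 30.0
clock: 18.28
tool_pos: [0.5316, 0.1633, 0.0512]
orientation: [180.0, -0.0, -94.2]
force: [0.9, -0.4, 1.1]
opening: 0.0078
gripper_force: 30.0
t 18.28 pos [0.5316 0.1633 0.0512] rpy [179.99  -0.   -94.17] open 0.0078 F [ 0.9 -0.4  1.1] grip 30.0
shift [0.0004, -0.0016, 0.0002] turn [0.01, -0.0, 0.03]
```

```bash
python3 -m pendant '[[-1,[0,0.001,0],[0,0,0]],[-1,[0,0.002,0],[0,0,0]],[-1,[0,0.002,0],[0,0,0]],[-1,[0,0.002,0],[0,0,0]]]'; python3 -m pendant '[[-1,[0,0.001,0],[0,0,0]],[-1,[0,0.002,0],[0,0,0]],[-1,[0,0.002,0],[0,0,0]],[-1,[0,0.002,0],[0,0,0]]]'
```

```text
clock: 18.62
tool_pos: [0.5315, 0.1634, 0.0513]
orientation: [-179.8, 0.0, -94.1]
force: [10.6, -4.5, -5.9]
opening: 0.0079
gripper_force: 30.0
clock: 18.95
tool_pos: [0.5315, 0.1635, 0.0514]
orientation: [-179.7, 0.1, -94.1]
force: [21.2, -9.1, -14.7]
opening: 0.008
gripper_force: 30.0
```

The force climbs to 21 N with no further travel, so the lid is against its shut stop. I relax the push, release, rise clear and check.

```bash
python3 -m pendant '[[-1,[0,-0.003,0],[0,0,0]],[-1,[0,-0.003,0],[0,0,0]],[0,[0,-0.003,0],[0,0,0]],[0,[0,-0.003,0],[0,0,0]],[0,[0,-0.003,0],[0,0,0]],[0,[0,-0.003,0],[0,0,0]],[0,[0,-0.003,-0.01],[0,0,0]],[0,[0,-0.003,-0.04],[0,0,0]],[0,[0,-0.003,-0.08],[0,0,0]],[0,[0,-0.003,-0.12],[0,0,0]]]'; python3 -m pendant '[[0,[0,0,0],[0,0,0]],[0,[0,0,0],[0,0,0]],[0,[0,0,0],[0,0,0]]]'
python3 - <<'E'
from h import *
im=viewer.snapshot("side"); crop(im,210,110,260,190,3,"pics/s6.png")
E
```

```text
clock: 19.78
tool_pos: [0.5295, 0.1629, 0.1726]
orientation: [179.9, -0.1, -94.1]
force: [1.7, 0.9, 0.8]
opening: 0.0432
gripper_force: 0.0
clock: 20.03
tool_pos: [0.53, 0.1635, 0.1718]
orientation: [-180.0, 0.1, -94.2]
force: [0.5, 0.2, -0.4]
opening: 0.0438
gripper_force: 0.0
```

View pics/s6.png

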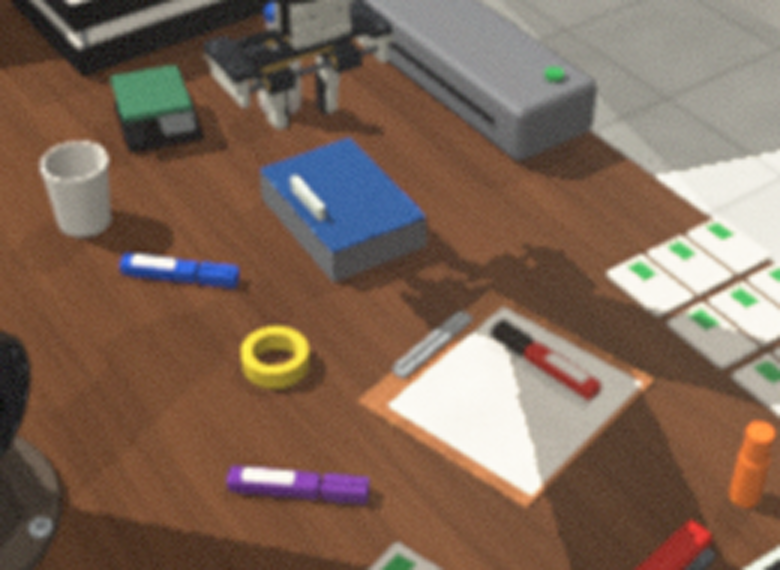

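The lid is shut flush over the case at crop (340,205), the red highlighter is in place at (545,360), and the gripper is clear.

```bash
python3 -c "
from plant import workorder
print(workorder.close_job())"
```

```text
the job is handed in; nothing more can be done
None
```

Both green highlighters are in the case, side by side on its rests, and the lid is shut to its stop. The red highlighter and the other things were not moved, and I handed the job in at about 20 s on the robot's clock.

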